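Load the wheel spindle and lock its bayonet cap

ROBOT

A 6-joint arm with a two-finger parallel gripper is mounted at the origin on the work surface; the furniture and walls round the work are solid. World frame = base frame: x ahead of the robot, y to its left, z up, the work surface at z = 0. Lengths are in mm, angles in rad, forces in N, time in s.
With the tool pointing down it reaches from about 350 to 875 mm from the base axis. Payload 4.2 kg.
Tool frame: the origin (TCP) lies between the finger pads; the fingertips stand 14 mm ahead of it and the grasp point (between the pads) lies 5 mm behind it; z points along the fingers, y is the line along which they close (so a half turn about z gives the same grasp; the last joint's range is limited). The gripper opens to 85 mm and grips with 20 to 120 N. Pads are 22 mm wide; open, the fingers measure 114 mm over their backs; the gripper's body (76 mm by 85 mm) begins 54 mm behind the grasp point. The pads swing forward as they close: fully open they stand 13 mm farther back than shut.
Start: joints at [-1.008, 0.385, 0.008, 0, -1.194, -0.259], TCP at [186.983, -596.353, 245.312] pointing down, gripper open.
Joint ranges: [-3.14, 3.14], [-1.21, 2.06], [-1.07, 1.41], [-3.16, 2.05], [-2.99, -0.16], [-3.1, 3.1]. Speed limits (rad/s): [2.79, 2.79, 3.14, 3.14, 3.14, 3.14].

INTERFACE

Orientations are given as a unit quaternion [x, y, z, w].
In Python, from bench import * gives the robot as it stands.
- The arm moves only by the tool carry_out, never from a script. Its argument "motion" is a list of rows, each a list of 7 numbers: the turn, a rotation vector about the tool's x, y, z in rad, then the shift along the tool's x, y, z in mm, then the opening, from -1 (shut) to 1 (fully open), so that 0 is half open. A call has 1 to 5 rows; each row is the pose to reach, as a shift and turn from the pose commanded when the call began, along the tool's axes at that moment; what a row does not reach only later rows make up. A row lasts 1/8 s, in which the tool goes at most 62.5 mm and 10.7 degrees, less where a joint would pass 70% of its speed; a pose out of reach is approached as far as the arm can. A call with a gripper value outside its range is refused whole. The fingers move at their own pace and stop on an object; the grip force is fixed at half the most. Time passes only in rows, so rows that repeat a pose let the fingers close. It gives the time, the measured TCP pose, the force, the opening and the grip force at its end, in the units of the state.
- read_state(): the state, without advancing time (a new reading comes with each control period).
- get_image(name): name is "scene" or "side" or "wrist"; returns a dict with "color" (384x512x3 uint8, blue, green, red), "mtx" (3x3 intrinsics, pixels), "position" and "orientation" of the camera in the world. Camera axes: x right, y down, z forward; pixel columns grow to the right and rows downward; lengths in mm; the calibration is good to about 2 mm. A picture is of the moment at which its call begins. There is no depth.
- job_done(): hands the job in; it is judged then, once.
The state is a dict: "clock": time; "joints": joint angles; "joint_vel": joint speeds; "joint_efforts": joint torques, N m; "position": TCP position; "ee_rot": TCP orientation; "contact_force": force on the tool from outside, world axes, zero at the start; "wrist_torque": the same for the moment, N m; "gripper_width": finger opening in mm; "grasp_force": force on a finger pad.
Only numpy, scipy, OpenCV 4.12 (cv2) and the standard library are available. Lean on these libraries where they do the work, as an engineer would, in place of code of your own. Each camera call takes 0.05 s, during which the arm holds its last target. There are 200 camera calls.

TASK

Put the loose forming wheels away on the storage spindle. First unlock the bayonet cap (turn it anticlockwise, lift it off) and set it aside; slide every wheel that is on the table, hub up, down the flatted shaft until it sits fully home, largest at the bottom and smallest on top; then put the cap back on the shaft end, push it down and turn it clockwise to its stop so that it is locked, and leave the other things on the table where they are.

Things in the scene. Friction and masses are not known exactly. Their poses are not given: they have to be found in the camera images.
- spindle: storage spindle fixed to the table: round blue foot 96 mm wide, 10 mm high, and an upright steel D-shaft, 28 mm in diameter, its flat 9 mm from the axis on the own +y side. A wheel slides on (1.5 mm play all round) when its axes point as the spindle's do, within 0.1 rad; seated undersides stand at z = 10, 32 and 54 mm. Origin: centre of the foot's underside, on the shaft axis; z up.
- spindle_shoulder (a point): centre of the shoulder where the D-shaft ends (2 mm chamfer), 79 mm above the spindle's origin; the cap's underside rests here. Axes as the spindle's. Machines stand on the table to the left (y over 0.05 m) and behind (x over 0.6 m), a white cord lies on the right near the board rack; the table between the spindle and the robot is free for setting the cap down.
- spindle_head (a point): centre of the top of the bar head, 96.5 mm above the spindle's origin. The head is 24 mm along the spindle's x, 10 mm along y and 7 mm high with a chamfered top; it stands on a round neck, 10 mm wide and 10.5 mm high, above the shoulder.
- wheel_large: The largest wheel. Bare aluminium disc 84 mm wide, 8 mm thick, with a hub on top (z = 8 to 22 mm), 44 mm across two grip flats (facing own +x and -x), 52 mm along y. 0.15 to 0.31 kg. D-shaped bore right through: 31 mm wide, its flat 10.5 mm from the centre on the own +y side. Starts hub up on the table; may be absent (None). Origin: centre of underside; z up.
- wheel_medium: The middle wheel. Bare aluminium disc 72 mm wide, 8 mm thick, with a hub on top (z = 8 to 22 mm), 44 mm across two grip flats (facing own +x and -x), 52 mm along y. 0.15 to 0.31 kg. D-shaped bore right through: 31 mm wide, its flat 10.5 mm from the centre on the own +y side. Starts hub up on the table; may be absent (None). Origin: centre of underside; z up.
- wheel_small: The smallest wheel. Bare aluminium disc 60 mm wide, 8 mm thick, with a hub on top (z = 8 to 22 mm), 44 mm across two grip flats (facing own +x and -x), 52 mm along y. 0.15 to 0.31 kg. D-shaped bore right through: 31 mm wide, its flat 10.5 mm from the centre on the own +y side. Starts hub up on the table; may be absent (None). Origin: centre of underside; z up.
- cap: steel bayonet cap, round, 64 mm wide, 26 mm high, 0.18 kg, two outer grip flats 54 mm apart facing own +x and -x. Floor 8 mm thick with a slot 27 mm along x by 13 mm along y; above it an open well 28 mm wide in which the bar head turns between two stops. With its x along the spindle's x (either way, within 0.1 rad) it drops over the head onto the shoulder. Origin: centre of underside; z up.
- cap_top (a point): centre of the cap's upper rim, 26 mm above its origin. From the drop-on position the cap turns clockwise seen from above by 60 degrees (1.05 rad, to 1.15 with play) to a stop and is then locked under the head (2.5 mm of lift play); anticlockwise back to the other stop (0, play 0.15 rad) it lifts off. Light friction only. It starts locked on the spindle.
- die: bystander: small steel block with two bores, 28x60x18 mm, loose; leave it. Origin: centre of the underside.
- thumb_knob: bystander: black clamp knob with a stud, about 36 mm wide and 38 mm high, loose; leave it. Origin: centre of the underside.
- gauge: bystander: pale stepped gauge block, 26x68x24 mm, loose; leave it. Origin: centre of the underside.
Mind the look-alikes: they are no part of the job. What is shaped like the cap but turquoise is not meant.

How it is judged (in metres and radians):
On the way, in this order (a step that is already met when the one before it is completed fails the run):
1. the cap is unlocked and taken off the spindle, at least 7 cm aside (horizontal distance between cap and spindle above 0.07 m), for 0.2 s.
2. every wheel present is fully home on the shaft, larger below smaller (horizontal distance between each of wheel_large, wheel_medium, wheel_small and spindle below 0.004 m and angle between each of wheel_large, wheel_medium, wheel_small's own z axis and vertical below 0.06 rad and (z of wheel_large in the frame of spindle between 0.007 and 0.013 m or z of wheel_large in the frame of spindle between 0.029 and 0.035 m or z of wheel_large in the frame of spindle between 0.051 and 0.057 m) and (z of wheel_medium in the frame of spindle between 0.007 and 0.013 m or z of wheel_medium in the frame of spindle between 0.029 and 0.035 m or z of wheel_medium in the frame of spindle between 0.051 and 0.057 m) and (z of wheel_small in the frame of spindle between 0.007 and 0.013 m or z of wheel_small in the frame of spindle between 0.029 and 0.035 m or z of wheel_small in the frame of spindle between 0.051 and 0.057 m) and z of each of wheel_medium, wheel_small in the frame of wheel_large above 0.015 m and z of wheel_small in the frame of wheel_medium above 0.015 m), for 0.3 s.
3. the cap is back on the shoulder and turned to its stop under the head (horizontal distance between cap and spindle below 0.004 m and z of cap in the frame of spindle between 0.076 and 0.084 m and angle between cap's own z axis and vertical below 0.1 rad and angle between the x axis of cap and the x axis of spindle, either way round above 0.87 rad), for 0.2 s.
At the end, for the whole second after the job is handed in: Every wheel present is home on the shaft (4 mm of the axis, 3 mm of its seat height in a gapless stack, level), larger below smaller; the cap is on the shoulder (4 mm of the axis, at most 5 mm up), turned at least 0.87 rad clockwise; all at rest and released (all of step 2 and all of step 3 and linear speed of each of cap, wheel_large, wheel_medium, wheel_small below 0.02 m/s); the robot touches nothing.
It fails at once if a bystander (block, knob or gauge) is moved more than 5 cm (distance of any of die, thumb_knob, gauge from where it was at the start of the episode above 0.05 m).
Of wheel_large, wheel_medium, wheel_small only 2 to 3 are there at a start; the rules pass over those that are not, and their reading is None.
At some moment in a run one of wheel_large, wheel_medium, wheel_small may be knocked a few centimetres aside while the robot is not near it.
Once in a run the grip may slacken for a moment while it holds something.
It also fails if it takes over 210 s, if anything falls off the work surface, if the arm or the gripper's body presses on something with over 40 N, if the wrist force passes 120 N, or if a joint passes its speed limit or range.

## Working session

There is one attempt and no reset: what is moved stays moved. The work goes in short steps, Python scripts to look and compute and a tool call to move; the robot and the scene stay as the last step left them, time stands still between calls to the robot, and variables do not carry over. Pictures are saved under pics/ and viewed, at most 14 in all, crops included, and the job is handed in when it is done.

Besides the shell and the picture viewer there is one more tool, called after "Call:" as name(argument=value, ...), one argument or row to a line, values as JSON. carry_out: Moves the arm, as the interface text tells. Its arguments: {"type":"object","properties":{"motion":{"type":"array"}},"required":["motion"]}

```bash
ls; mkdir -p pics
python3 - <<'E'
from bench import *
import cv2, numpy as np
for n in ("scene","side"):
    d=get_image(n); cv2.imwrite(f"pics/{n}0.png",cv2.resize(d["color"],None,fx=1.5,fy=1.5,interpolation=cv2.INTER_CUBIC)); print(n,d["mtx"],d["position"],d["orientation"])
d=get_image("wrist");print(d["position"],d["orientation"],d["mtx"])
print(read_state())
E
```

```text
pics
scene [[416.16262316   0.         253.3961302 ]
 [  0.         416.16262316 191.39998364]
 [  0.           0.           1.        ]] [  42.56599914 -917.8757832   534.04391255] [ 0.82079425 -0.23225807  0.14501217 -0.5013227 ]
side [[403.36889061   0.         252.48784295]
 [  0.         403.36889061 191.02945526]
 [  0.           0.           1.        ]] [  502.42673037 -1007.59946766   393.43520335] [ 0.81444181 -0.00766856 -0.00781553 -0.58014192]
[ 123.41480331 -615.41430534  372.8613424 ] [0.58709664 0.79872269 0.10690875 0.07700723] [[266.94835723   0.         256.77668318]
 [  0.         266.94835723 188.96844139]
 [  0.           0.           1.        ]]
{'clock': 0.15, 'joints': array([-1.00841997e+00,  3.85391520e-01,  6.93848349e-03, -3.13470448e-04,
       -1.19400563e+00, -2.58585776e-01]), 'joint_vel': array([ 0.00092601, -0.00204842,  0.00425303,  0.00090506,  0.00072768,
        0.00082845]), 'joint_efforts': array([-1.78484293e-04, -3.92678583e+01,  1.88582629e+01,  4.18859079e+00,
       -3.39480743e-03, -3.53311705e-06]), 'position': array([ 186.83663053, -595.98733527,  244.47108373]), 'ee_rot': array([-1.51254692e-01,  9.88494464e-01,  8.20260132e-04, -1.98088296e-04]), 'contact_force': array([ 0.13522186, -0.49216183,  0.34725924]), 'wrist_torque': array([-0.01304896,  0.02798525,  0.01729251]), 'grasp_force': 0.0, 'gripper_width': 85.61008078115312}
```

View pics/scene0.png

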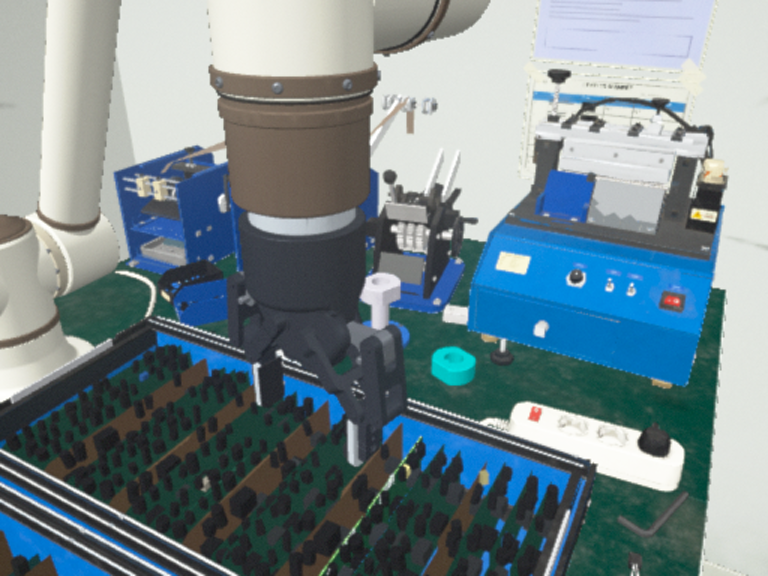

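View pics/side0.png

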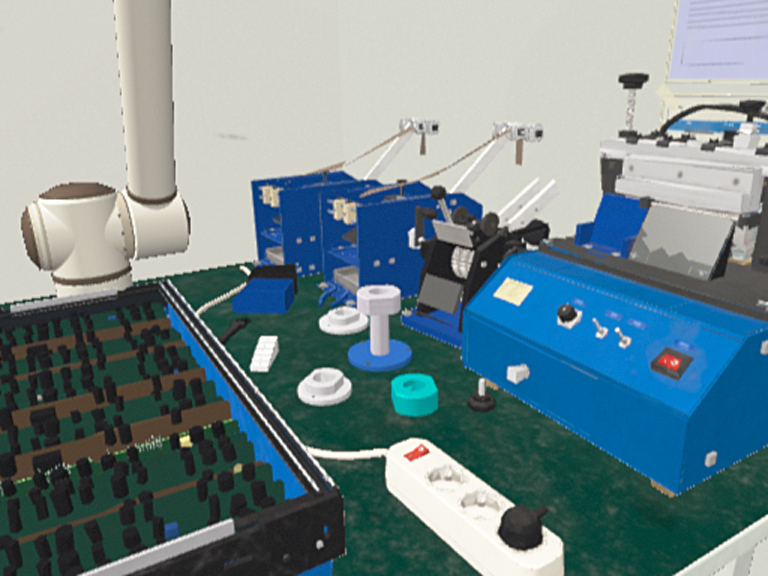

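The side view shows the spindle and cap at (380,300), foot at (380,354), and two wheels at (344,320) and (325,385). The gauge is at (265,353), the knob at (482,395) and the turquoise decoy at (415,393). In the scene view the arm hides the work area. I'll cast rays next.

```bash
cat > h.py <<'E'
from bench import *
import cv2, numpy as np
from scipy.spatial.transform import Rotation as R
def ray(d,u,v,z):
    r=R.from_quat(d["orientation"]).as_matrix()@np.linalg.solve(d["mtx"],[u,v,1.]); p=np.array(d["position"]); return p+r*(z-p[2])/r[2]
def proj(d,P):
    c=R.from_quat(d["orientation"]).as_matrix().T@(np.asarray(P,float)-d["position"]); q=d["mtx"]@c; return q[:2]/q[2]
def tool(P,ang=None):
    """shift in tool axes to bring TCP to P"""
    s=read_state(); r=R.from_quat(s["ee_rot"]); return r.inv().apply(np.asarray(P,float)-s["position"])
E
python3 - <<'E'
from h import *
d=get_image("side")
for n,u,v,z in [("foot",380,354,10),("w1",344,322,8),("w2",325,388,8),("cap",378,294,105),("gauge",265,353,20),("knob",482,402,5),("turq",414,385,26)]:
    print(n,ray(d,u/1.5,v/1.5,z).round(0))
s=read_state(); r=R.from_quat(s["ee_rot"]); print(r.as_matrix().round(3))
w=get_image("wrist"); rel=r.inv()*R.from_quat(w["orientation"]); print(rel.as_matrix().round(3), r.inv().apply(w["position"]-s["position"]))
E
```

```text
foot [ 499. -201.   10.]
w1 [439. -70.   8.]
w2 [ 426. -297.    8.]
cap [ 498. -205.  105.]
gauge [ 332. -211.   20.]
knob [ 626. -337.    5.]
turq [ 541. -327.   26.]
[[-0.954 -0.299 -0.001]
 [-0.299  0.954  0.001]
 [ 0.     0.001 -1.   ]]
[[-0.    -0.965 -0.261]
 [ 1.    -0.     0.   ]
 [-0.    -0.261  0.965]] [  66.34611852    0.59806342 -128.5432102 ]
```

Call:
carry_out(
  motion=[
    [0,0,0,-20,15,-60,1],
    [0,0,0,-78,60,-90,1],
    [0,0,0,-130,105,-110,1],
    [0,0,0,-185,145,-130,1],
    [0,0,0,-235,185,-130,1],
  ],
)

```text
clock: 0.88
position: [336.3, -378.0, 372.9]
ee_rot: [-0.151, 0.989, -0.001, 0.001]
contact_force: [1.1, 0.4, 0.5]
gripper_width: 85.4
grasp_force: 0.0
```

Call:
carry_out(
  motion=[
    [0,0,0,-50,35,0,1],
    [0,0,0,-100,75,0,1],
    [0,0,0,-156,118,0,1],
    [0,0,0,-156,118,0,1],
    [0,0,0,-156,118,0,1],
  ],
)

```text
clock: 1.5
position: [449.1, -219.7, 371.3]
ee_rot: [-0.152, 0.988, 0.0, -0.0]
contact_force: [-0.4, -0.1, -0.4]
gripper_width: 85.4
grasp_force: 0.0
```

Run:
```python
from h import *
s=read_state();print(s["clock"],s["position"],s["contact_force"],s["joints"].round(2))
d=get_image("wrist"); cv2.imwrite("pics/w1.png",cv2.resize(d["color"],None,fx=1.5,fy=1.5,interpolation=cv2.INTER_CUBIC))
```

```text
1.5 [ 449.0886267  -219.67714444  371.33675046] [-0.38713969 -0.13292456 -0.38119401] [-0.13  0.1  -0.06  0.   -1.41 -1.14]
```

View pics/w1.png

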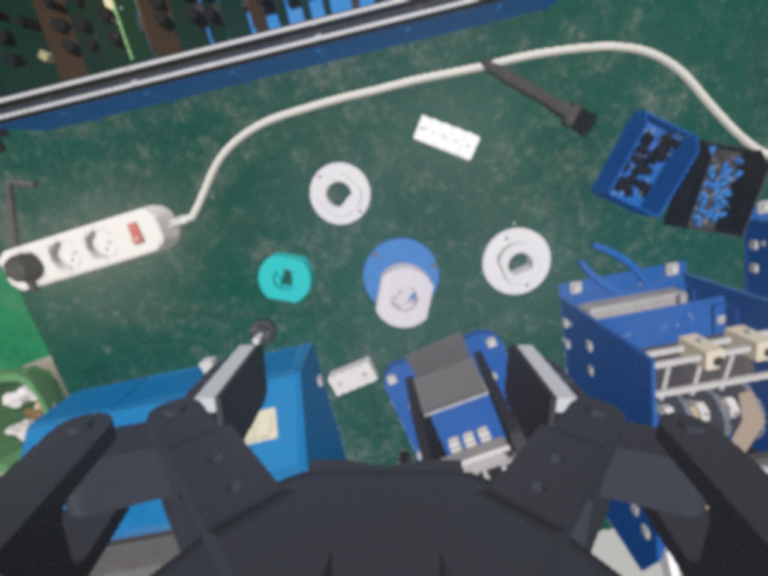

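The wrist view shows two wheels, at (340,193) and (517,261). The spindle foot is at (400,272) with the cap top at (405,300). The die is at (353,376), the gauge at (447,137) and the decoy at (285,277). I'll measure these and crop the details.

```bash
cat >> h.py <<'E'
def ell(d,u,v,thr=150,rad=60,sat=60):
    """largest bright grey blob near (u,v): outer ellipse in pixels"""
    hsv=cv2.cvtColor(d["color"],cv2.COLOR_BGR2HSV); m=((hsv[...,2]>thr)&(hsv[...,1]<sat)).astype(np.uint8)
    k=np.zeros_like(m); cv2.circle(k,(int(u),int(v)),rad,1,-1); m&=k
    cs,_=cv2.findContours(m,cv2.RETR_EXTERNAL,cv2.CHAIN_APPROX_NONE); c=max(cs,key=cv2.contourArea)
    return cv2.fitEllipse(cv2.convexHull(c)),c,m
def size(d,e,z):
    (cx,cy),_,_=e; c=ray(d,cx,cy,z); 
    pts=cv2.ellipse2Poly((int(cx*16),int(cy*16)),(int(e[1][0]*8),int(e[1][1]*8)),int(e[2]),0,360,10)/16
    P=np.array([ray(d,*p,z) for p in pts]); (c2,r)=cv2.minEnclosingCircle(P[:,:2].astype(np.float32)); return P[:,:2].mean(0).round(1),round(2*np.hypot(*(P[:,:2]-P[:,:2].mean(0)).T).mean(),1)
E
python3 - <<'E'
from h import *
d=get_image("wrist")
for n,u,v,z in [("w1",517,261,8),("w2",340,193,8),("cap",405,296,105)]:
    e,c,m=ell(d,u/1.5,v/1.5,rad=32 if n!="cap" else 24,thr=120); print(n,e,size(d,e,z))
h=cv2.cvtColor(d["color"],cv2.COLOR_BGR2HSV)
cr=[cv2.resize(d["color"][int(v/1.5)-28:int(v/1.5)+28,int(u/1.5)-28:int(u/1.5)+28],(260,260),interpolation=cv2.INTER_CUBIC) for u,v in [(517,261),(340,193),(405,290)]]
cv2.imwrite("pics/c1.png",np.hstack(cr))
for n,u,v,z in [("foot",400,272,10),("die",353,376,18),("gauge",447,137,24),("turq",285,277,26)]: print(n,ray(d,u/1.5,v/1.5,z).round())
E
```

```text
w1 ((344.2618408203125, 173.69918823242188), (45.505210876464844, 48.979949951171875), 54.705902099609375) (array([435.6, -50.4]), np.float64(89.6))
w2 ((226.7524871826172, 128.91624450683594), (42.31991958618164, 43.76995849609375), 155.62950134277344) (array([ 422.3, -285.4]), np.float64(76.4))
cap ((269.2131042480469, 197.78981018066406), (40.70661163330078, 44.20543670654297), 3.326313018798828) (array([ 494.8, -184.1]), np.float64(67.0))
foot [ 492. -186.   10.]
die [ 644. -203.   18.]
gauge [ 325. -186.   24.]
turq [ 536. -320.   26.]
```

View pics/c1.png

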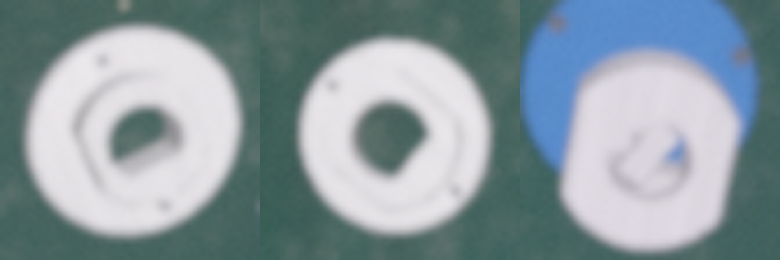

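Left wheel is about 84 mm wide (large) and the other about 72 mm (medium), so the small one is absent. The views differ by about 15 mm, so I'll cross-check with fitted contours in the side and scene views.

Run:
```python
from h import *
d=get_image("side")
for n,u,v,z in [("w1",344,320,8),("w2",325,385,8)]:
    for t in (120,150):
        e,c,m=ell(d,u/1.5,v/1.5,rad=22,thr=t,sat=50); print(n,e,size(d,e,z),cv2.boundingRect(c))
def blue(d,u,v,r):
    h=cv2.cvtColor(d["color"],cv2.COLOR_BGR2HSV); m=((h[...,0]>95)&(h[...,0]<125)&(h[...,1]>110)&(h[...,2]>90)).astype(np.uint8)
    k=np.zeros_like(m); cv2.circle(k,(int(u),int(v)),r,1,-1); m&=k
    c=max(cv2.findContours(m,0,cv2.CHAIN_APPROX_NONE)[0],key=cv2.contourArea); return cv2.fitEllipse(cv2.convexHull(c))
e=blue(d,380/1.5,354/1.5,26); print("foot side",e,size(d,e,8))
w=get_image("wrist"); e=blue(w,400/1.5,274/1.5,32); print("foot wrist",e,size(w,e,8))
s=get_image("scene"); 
for n,u,v,z in [("cap",380,280,105)]:print(ray(s,u/1.5,v/1.5,z))
for P in ([435.6,-50.4,8],[422.3,-285.4,8],[495,-184,105],[536,-320,26]): print(P,(proj(d,P)*1.5).round(),(proj(s,P)*1.5).round())
cv2.imwrite("pics/s2.png",np.hstack([cv2.resize(d["color"][180:290,180:310],None,fx=3,fy=3,interpolation=cv2.INTER_CUBIC),cv2.resize(s["color"][170:280,220:350],None,fx=3,fy=3,interpolation=cv2.INTER_CUBIC)]))
```

```text
w1 ((231.35238647460938, 210.20620727539062), (36.08299255371094, 42.35669708251953), 126.88385772705078) (array([441.3, -34.8]), np.float64(196.9)) (212, 192, 40, 34)
w1 ((232.76922607421875, 211.5479278564453), (36.81482696533203, 38.41083526611328), 138.36654663085938) (array([445.6, -44.2]), np.float64(187.8)) (213, 193, 39, 33)
w2 ((215.81881713867188, 257.7073059082031), (25.545963287353516, 36.9108772277832), 83.78889465332031) (array([ 423.8, -292.9]), np.float64(90.6)) (198, 245, 37, 26)
w2 ((216.1455841064453, 257.6396789550781), (24.91891098022461, 36.46478271484375), 80.43595123291016) (array([ 424.4, -292.7]), np.float64(89.0)) (198, 245, 36, 25)
foot side ((252.607177734375, 236.10154724121094), (23.064529418945312, 44.24771499633789), 88.16681671142578) (array([ 497.1, -197.1]), np.float64(108.2))
foot wrist ((267.4015197753906, 183.115234375), (50.355838775634766, 51.7132453918457), 76.31501770019531) (array([ 496.5, -183.8]), np.float64(98.2))
[ 498.89336519 -185.29389929  105.        ]
[435.6, -50.4, 8] [342. 318.] [308. 309.]
[422.3, -285.4, 8] [323. 384.] [371. 379.]
[495, -184, 105] [376. 289.] [377. 280.]
[536, -320, 26] [410. 382.] [450. 357.]
```

View pics/s2.png

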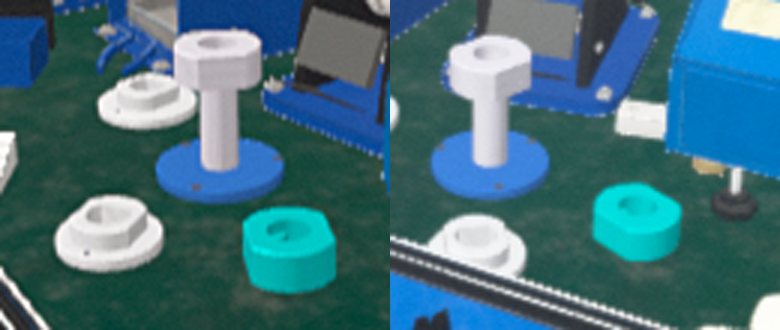

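The two wheels are confirmed. The cap flats line up about 0.16 rad clockwise of the tool y axis. I'll go above the spindle and look closely.

Call:
carry_out(
  motion=[
    [0,0,0.08,-27,10,60,1],
    [0,0,0.16,-55,20,110,1],
    [0,0,0.16,-55,20,150,1],
    [0,0,0.16,-55,20,150,1],
    [0,0,0.16,-55,20,150,1],
  ],
)

```text
clock: 2.38
position: [496.3, -185.6, 223.5]
ee_rot: [-0.072, 0.997, -0.001, 0.001]
contact_force: [-0.3, -0.3, 1.0]
gripper_width: 85.7
grasp_force: 0.0
```

Run:
```python
from h import *
s=read_state();print(s["clock"],s["position"],s["joints"].round(2))
d=get_image("wrist"); cv2.imwrite("pics/w2.png",cv2.resize(d["color"],None,fx=1.5,fy=1.5,interpolation=cv2.INTER_CUBIC))
```

```text
2.375 [ 496.31293962 -185.6081379   223.50062969] [-0.05  0.24 -0.26  0.   -1.07 -1.38]
```

View pics/w2.png

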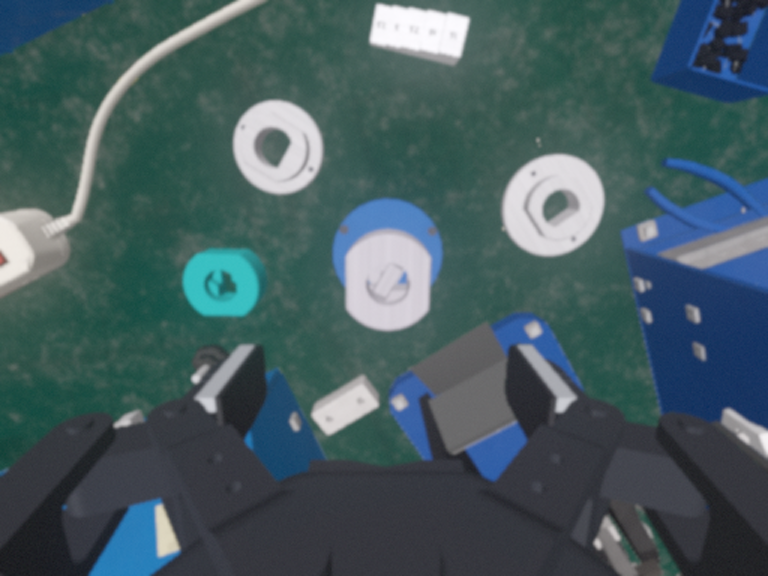

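The cap flats now run vertically at columns 345 and 431, so the alignment is good. Next I'll compute the offsets, the wheel flats and the spindle direction.

```bash
cat >> h.py <<'E'
def dirang(d,p,q,z):
    v=ray(d,*q,z)-ray(d,*p,z); return np.arctan2(v[1],v[0])
E
python3 - <<'E'
from h import *
d=get_image("wrist")
e,c,m=ell(d,388/1.5,280/1.5,rad=36,thr=125,sat=40); x,y,w,h=cv2.boundingRect(c); print("cap box",x,y,w,h,ray(d,x+w/2,y+h/2,105).round(1), "shift",tool(ray(d,x+w/2,y+h/2,105)).round(1))
for n,u,v,r in [("L",553,205,40),("M",278,147,36)]:
    e,c,m=ell(d,u/1.5,v/1.5,rad=r,thr=120); print(n,e,size(d,e,8))
cr=[cv2.resize(d["color"][int(v/1.5)-36:int(v/1.5)+36,int(u/1.5)-36:int(u/1.5)+36],(360,360),interpolation=cv2.INTER_CUBIC) for u,v in [(553,205),(278,147)]]
cv2.imwrite("pics/c2.png",np.hstack(cr))
E
```

```text
cap box 230 153 57 68 [ 495.3 -183.5  105. ] shift [  1.5   2.1 119. ]
L ((368.16339111328125, 135.7142333984375), (66.17169189453125, 72.96588897705078), 46.36569595336914) (array([435.9, -50.5]), np.float64(87.3))
M ((184.9936065673828, 97.17753601074219), (60.06414794921875, 65.1939697265625), 151.57052612304688) (array([ 422.4, -285.5]), np.float64(74.4))
```

View pics/c2.png

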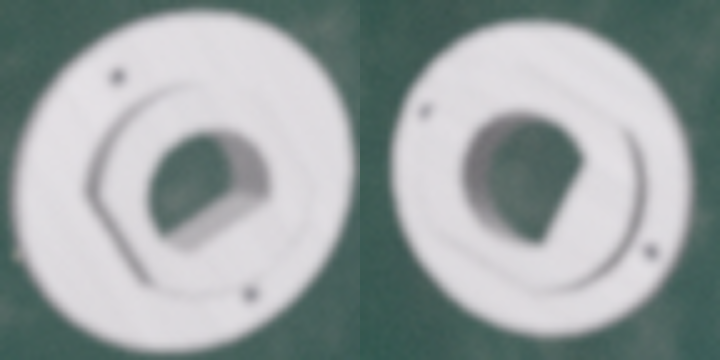

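Call:
carry_out(
  motion=[
    [0,0,0,1,2,60,1],
    [0,0,0,1,2,100,1],
    [0,0,0,1,2,126,1],
    [0,0,0,1,2,126,1],
    [0,0,0,1,2,126,0.2],
  ],
)

```text
clock: 3.1
position: [495.7, -183.1, 97.6]
ee_rot: [-0.072, 0.997, -0.0, 0.002]
contact_force: [-0.1, 0.8, 0.3]
gripper_width: 70.0
grasp_force: 0.0
```

Call:
carry_out(
  motion=[
    [0,0,0,0,0,0,-0.5],
    [0,0,0,0,0,0,-0.5],
    [0,0,0,0,0,0,-0.5],
    [0,0,0,0,0,0,-0.5],
  ],
)

```text
clock: 3.6
position: [496.1, -183.8, 98.3]
ee_rot: [-0.072, 0.997, -0.001, 0.003]
contact_force: [0.1, -3.3, 6.0]
gripper_width: 52.5
grasp_force: 63.6
```

Run:
```python
from h import *
s=read_state();print({k:np.round(s[k],2) for k in s})
d=get_image("wrist"); t=get_image("side")["color"][170:270,200:310]
cv2.imwrite("pics/g1.png",np.hstack([cv2.resize(d["color"][:,60:460],(500,480)),cv2.resize(t,(300,480))]))
# wheel & axis angles from crops (earlier pose unavailable): world angles via tool frame
```

```text
{'clock': np.float64(3.6), 'joints': array([-0.05,  0.38, -0.42,  0.  , -0.76, -1.38]), 'joint_vel': array([ 0.,  0., -0.,  0., -0., -0.]), 'joint_efforts': array([  1.75, -31.15,  12.43,   1.73,   0.07,  -0.04]), 'position': array([ 496.13, -183.79,   98.29]), 'ee_rot': array([-0.07,  1.  , -0.  ,  0.  ]), 'contact_force': array([ 0.09, -3.29,  6.02]), 'wrist_torque': array([-1.04,  0.12,  0.05]), 'grasp_force': np.float64(63.55), 'gripper_width': np.float64(52.54)}
```

View pics/g1.png

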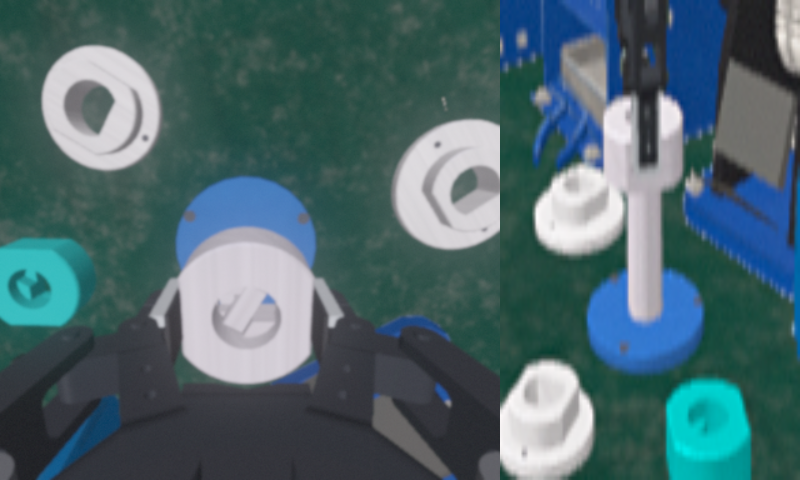

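The cap is gripped on its flats, with the head bar visible in the well. Turning anticlockwise now.

Call:
carry_out(
  motion=[
    [0,0,-0.17,0,0,0,-0.5],
    [0,0,-0.34,0,0,0,-0.5],
    [0,0,-0.51,0,0,0,-0.5],
    [0,0,-0.68,0,0,0,-0.5],
    [0,0,-0.85,0,0,0,-0.5],
  ],
)

```text
clock: 4.32
position: [495.6, -184.0, 98.2]
ee_rot: [-0.479, 0.878, -0.002, 0.001]
contact_force: [0.3, -5.6, 5.9]
gripper_width: 52.8
grasp_force: 63.6
```

Call:
carry_out(
  motion=[
    [0,0,-0.08,0,0,0,-0.5],
    [0,0,-0.16,0,0,0,-0.5],
    [0,0,-0.22,0,0,0,-0.5],
    [0,0,-0.22,0,0,0,-0.5],
  ],
)

```text
clock: 4.82
position: [496.0, -184.2, 98.2]
ee_rot: [-0.571, 0.821, -0.002, 0.001]
contact_force: [-0.9, -5.5, 5.1]
gripper_width: 52.7
grasp_force: 63.6
```

Run:
```python
from h import *
s=read_state();print({k:np.round(s[k],2) for k in s}, R.from_quat(s["ee_rot"]).as_matrix()[:,1].round(3))
```

```text
{'clock': np.float64(4.82), 'joints': array([-0.05,  0.38, -0.42,  0.  , -0.76, -0.31]), 'joint_vel': array([-0.  ,  0.  , -0.  ,  0.  ,  0.  , -0.01]), 'joint_efforts': array([  2.67, -31.46,  12.57,   1.46,   0.07,   0.09]), 'position': array([ 495.97, -184.16,   98.22]), 'ee_rot': array([-0.57,  0.82, -0.  ,  0.  ]), 'contact_force': array([-0.93, -5.54,  5.14]), 'wrist_torque': array([-1.57,  0.14, -0.04]), 'grasp_force': np.float64(63.59), 'gripper_width': np.float64(52.71)} [-0.937  0.348 -0.006]
```

Call:
carry_out(
  motion=[
    [0,0,0,0,0,-2,-0.5],
    [0,0,0,0,0,-4,-0.5],
    [0,0,0,0,0,-6,-0.5],
    [0,0,0,0,0,-6,-0.5],
  ],
)

```text
clock: 5.32
position: [496.2, -183.7, 102.4]
ee_rot: [-0.57, 0.821, -0.002, 0.002]
contact_force: [3.4, -5.2, -4.2]
gripper_width: 52.8
grasp_force: 64.8
```

Call:
carry_out(
  motion=[
    [0,0,0,0,0,-2,-0.5],
    [0,0,0,0,0,-4,-0.5],
    [0,0,0,0,0,-4,-0.5],
  ],
)

```text
clock: 5.7
position: [496.3, -183.6, 106.3]
ee_rot: [-0.57, 0.821, -0.002, 0.002]
contact_force: [4.2, -5.6, -5.9]
gripper_width: 52.6
grasp_force: 64.7
```

Call:
carry_out(
  motion=[
    [0,0,0,0,0,-10,-0.5],
    [0,0,0,0,0,-25,-0.5],
    [0,0,0,0,0,-45,-0.5],
    [0,0,0,0,0,-60,-0.5],
    [0,0,0,0,0,-60,-0.5],
  ],
)

```text
clock: 6.32
position: [494.8, -182.7, 167.2]
ee_rot: [-0.57, 0.821, -0.001, 0.001]
contact_force: [-0.0, -0.7, -3.2]
gripper_width: 52.5
grasp_force: 66.6
```

Run:
```python
from h import *
d=get_image("scene"); t=get_image("side")["color"][130:270,200:310]
cv2.imwrite("pics/g2.png",np.hstack([cv2.resize(d["color"][110:270,200:310],(400,580)),cv2.resize(t,(400,580))]))
```

```text
(no output)
```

View pics/g2.png

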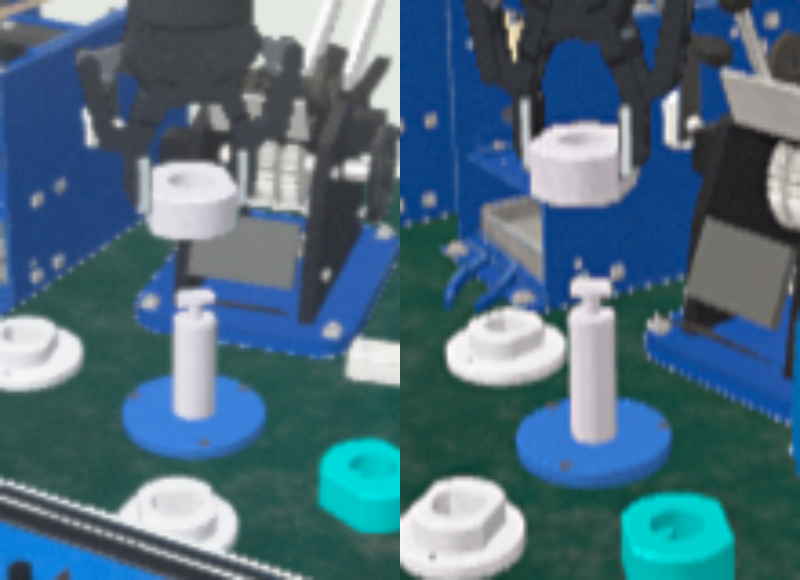

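The cap is off, held clear above the bar head. I'll turn back and set it down near (400,-175).

Call:
carry_out(
  motion=[
    [0,0,0.17,6,20,0,-0.5],
    [0,0,0.34,13,46,0,-0.5],
    [0,0,0.51,20,70,0,-0.5],
    [0,0,0.68,26,92,0,-0.5],
    [0,0,0.85,26,92,20,-0.5],
  ],
)

```text
clock: 7.05
position: [397.7, -174.9, 145.7]
ee_rot: [-0.178, 0.984, -0.0, 0.001]
contact_force: [1.0, -0.3, -2.2]
gripper_width: 52.8
grasp_force: 66.6
```

Call:
carry_out(
  motion=[
    [0,0,0.12,0,0,30,-0.5],
    [0,0,0.22,0,0,70,-0.5],
    [0,0,0.22,0,0,105,-0.5],
    [0,0,0.22,0,0,118,-0.5],
    [0,0,0.22,0,0,118,-0.5],
  ],
)

```text
clock: 7.68
position: [397.6, -174.9, 26.1]
ee_rot: [-0.072, 0.997, 0.0, -0.002]
contact_force: [0.2, 0.1, -2.0]
gripper_width: 52.6
grasp_force: 66.4
```

Call:
carry_out(
  motion=[
    [0,0,0,0,0,3,-0.5],
    [0,0,0,0,0,6,-0.5],
    [0,0,0,0,0,7,-0.5],
    [0,0,0,0,0,7,-0.5],
  ],
)

```text
clock: 8.18
position: [399.0, -175.0, 20.7]
ee_rot: [-0.072, 0.997, -0.0, 0.0]
contact_force: [-0.7, 0.3, -1.6]
gripper_width: 52.6
grasp_force: 66.4
```

Call:
carry_out(
  motion=[
    [0,0,0,0,0,2,-0.5],
    [0,0,0,0,0,3,-0.5],
    [0,0,0,0,0,3,-0.5],
  ],
)

```text
clock: 8.55
position: [399.2, -175.0, 19.4]
ee_rot: [-0.072, 0.997, -0.0, 0.0]
contact_force: [-4.6, 3.5, 18.5]
gripper_width: 52.5
grasp_force: 68.8
```

Contact at TCP z of about 19.5, as predicted. I'll release, rise, and move back so the wrist camera sees the spindle top from above.

Call:
carry_out(
  motion=[
    [0,0,0,0,0,-1,0.4],
    [0,0,0,0,0,-1,1],
    [0,0,0,0,0,-1,1],
    [0,0,0,0,0,-40,1],
    [0,0,0,0,0,-100,1],
  ],
)

```text
clock: 9.18
position: [397.5, -174.9, 117.0]
ee_rot: [-0.072, 0.997, 0.0, -0.003]
contact_force: [2.2, -0.3, -0.1]
gripper_width: 85.5
grasp_force: 0.0
```

Call:
carry_out(
  motion=[
    [0,0,0,0,0,-60,1],
    [0,0,0,-40,0,-100,1],
    [0,0,0,-80,0,-100,1],
    [0,0,0,-80,0,-100,1],
    [0,0,0,-80,0,-100,1],
  ],
)

```text
clock: 9.8
position: [477.0, -163.4, 216.4]
ee_rot: [-0.072, 0.997, 0.0, -0.001]
contact_force: [-0.2, 0.5, -0.1]
gripper_width: 85.5
grasp_force: 0.0
```

Run:
```python
from h import *
s=read_state();print(s["clock"],s["position"],s["joints"].round(2))
d=get_image("wrist"); np.savez("d3.npz",**d); k=lambda P,r,S:cv2.resize(d["color"][int(P[1])-r:int(P[1])+r,int(P[0])-r:int(P[0])+r],(S,S),interpolation=cv2.INTER_CUBIC)
for P in ([495,-184,79],[436,-50,22],[422,-285,22],[399,-175,26]): print(proj(d,P).round(1))
a=proj(d,[495,-184,85]);b=proj(d,[436,-50,22]);c=proj(d,[422,-285,22])
for p in (a,b,c): print("origin",p.astype(int))
cv2.imwrite("pics/c3.png",np.hstack([k(a,20,400),np.vstack([k(b,30,300),k(c,30,300)])[100:500]]))
```

```text
9.8 [ 477.0073951  -163.44563888  216.43118148] [-0.01  0.21 -0.33 -0.   -1.04 -1.42]
[234. 198.]
[353.7 153.2]
[159.4 112.4]
[255.8 105.9]
origin [233 199]
origin [353 153]
origin [159 112]
```

View pics/c3.png

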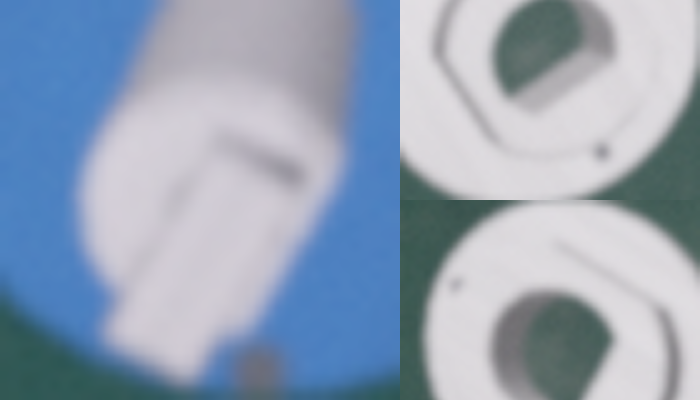

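The flat of the shaft is on the image right. Each disc has two dots that lie along its own y axis, which gives a long baseline. I'll compute all yaws numerically.

```bash
cat >> h.py <<'E'
def dots(d,P,r0,r1):
    """two dark dots on the disc (z=8) in annulus r0..r1 round P -> centre, yaw of line"""
    g=cv2.cvtColor(d["color"],cv2.COLOR_BGR2GRAY); b=cv2.morphologyEx(g,cv2.MORPH_BLACKHAT,np.ones((7,7),np.uint8)).astype(float)
    rr=np.array([[u,v] for v in range(384) for u in range(512)]); c=proj(d,P); rr=rr[np.hypot(*(rr-c).T)<90]
    X=np.array([ray(d,u,v,8)[:2] for u,v in rr])-P[:2]; k=(np.hypot(*X.T)>r0)&(np.hypot(*X.T)<r1); rr,X=rr[k],X[k]
    w=b[rr[:,1],rr[:,0]]; out=[]
    for _ in range(3):
        i=w.argmax(); n=np.hypot(*(X-X[i]).T)<4; p=np.average(X[n],axis=0,weights=w[n]+1e-6)+P[:2]; out.append((w[i],*p.round(1))); w=np.where(n,0,w)
    return out
E
python3 - <<'E'
from h import *
d=dict(np.load("d3.npz"))
C=lambda X,Y:(213+X/10,179+Y/10)
for p,q in [((105,330),(215,155)),((190,380),(305,190))]: print("bar",np.degrees(dirang(d,C(*p),C(*q),96.5)))
print("flat",np.degrees(dirang(d,C(270,310),C(345,140),79)))
q=np.mean([ray(d,*C(*p),96.5) for p in [(105,330),(215,155),(190,380),(305,190)]],0); print("head centre",q)
for n,u,v,r in [("L",353,153,42),("M",159,112,37)]:
    e,c,m=ell(d,u,v,rad=r,thr=120); c=size(d,e,8); print(n,c)
    print(dots(d,np.array([*c[0],8]),28 if n=="L" else 28,39 if n=="L" else 34))
L=lambda X,Y:(323+(X-400)/5,123+(Y+100)/5)
print("L flat",np.degrees(dirang(d,L(508,95),L(582,48),0)),np.degrees(dirang(d,L(530,110),L(615,58),22)))
E
```

```text
bar 156.18954145801243
bar 157.57498574731633
flat 164.77865881948455
head centre [ 497.20430675 -182.97285913   96.5       ]
L (array([435.8, -50.4]), np.float64(87.1))
[(np.float64(60.0), np.float64(412.2), np.float64(-74.0)), (np.float64(60.0), np.float64(460.0), np.float64(-27.0)), (np.float64(13.0), np.float64(459.5), np.float64(-32.2))]
M (array([ 422.5, -285.2]), np.float64(74.5))
[(np.float64(63.0), np.float64(434.7), np.float64(-256.8)), (np.float64(30.0), np.float64(409.5), np.float64(-313.5)), (np.float64(7.0), np.float64(440.2), np.float64(-308.6))]
L flat 132.29863465141125 131.40632275581146
```

Spindle yaw is about -22°, L about -46° and M about -24°. Gripping the hub flats aligns each wheel to the tool. Going above the large wheel.

Call:
carry_out(
  motion=[
    [0,0,-0.16,8,40,10,1],
    [0,0,-0.32,16,80,30,1],
    [0,0,-0.48,24,118,50,1],
    [0,0,-0.625,24,118,76,1],
    [0,0,-0.625,24,118,76,1],
  ],
)

```text
clock: 10.48
position: [435.2, -50.5, 140.2]
ee_rot: [-0.374, 0.927, 0.0, -0.002]
contact_force: [-0.3, -0.1, 0.4]
gripper_width: 85.3
grasp_force: 0.0
```

```bash
cat >> h.py <<'E'
def look(P,rad,r0,r1,z=8):
    s=read_state(); d=get_image("wrist"); c=proj(d,P); e,_,m=ell(d,*c,rad=rad,thr=120); q=size(d,e,z); print(q)
    for o in dots(d,np.array([*q[0],8]),r0,r1): print(o)
    y=R.from_quat(s["ee_rot"]).as_matrix()[:,1]; print("tool y yaw",np.degrees(np.arctan2(y[1],y[0])).round(1),s["position"].round(1),"shift",tool([*q[0],23]).round(1)); return d
E
python3 - <<'E'
from h import *
look([436,-50,8],62,28,39)
E
```

```text
(array([436. , -50.5]), np.float64(86.2))
(np.float64(76.0), np.float64(412.1), np.float64(-74.1))
(np.float64(74.0), np.float64(460.2), np.float64(-27.1))
(np.float64(11.0), np.float64(465.6), np.float64(-51.5))
tool y yaw 134.0 [435.2 -50.5 140.2] shift [1.000e-01 3.000e-01 1.183e+02]
```

Call:
carry_out(
  motion=[
    [0,0,0,0,0,60,1],
    [0,0,0,0,0,100,1],
    [0,0,0,0,0,117,1],
    [0,0,0,0,0,117,0],
    [0,0,0,0,0,117,-0.6],
  ],
)

```text
clock: 11.15
position: [438.6, -50.3, 25.7]
ee_rot: [-0.374, 0.927, -0.0, 0.001]
contact_force: [0.6, -0.2, 0.3]
gripper_width: 51.4
grasp_force: 0.0
```

Call:
carry_out(
  motion=[
    [0,0,0,0,0,0,-0.6],
    [0,0,0,0,0,0,-0.6],
    [0,0,0,0,0,0,-0.6],
  ],
)

```text
clock: 11.52
position: [438.7, -50.1, 26.2]
ee_rot: [-0.375, 0.927, -0.0, 0.002]
contact_force: [-1.4, -0.7, 6.5]
gripper_width: 42.2
grasp_force: 61.1
```

Call:
carry_out(
  motion=[
    [0,0,0,0,0,-5,-0.6],
    [0,0,0,0,0,-20,-0.6],
    [0,0,0,0,0,-20,-0.6],
  ],
)

```text
clock: 11.9
position: [438.1, -50.0, 45.5]
ee_rot: [-0.375, 0.927, -0.0, 0.002]
contact_force: [0.3, -0.1, -2.4]
gripper_width: 42.1
grasp_force: 61.4
```

Held: width 42 mm, weight about 2.4 N. Lift, then carry to the spindle while turning to yaw 158°.

Call:
carry_out(
  motion=[
    [0,0,0,0,0,-50,-0.6],
    [0,0,0,0,0,-105,-0.6],
    [0,0,-0.1,10,-27,-110,-0.6],
    [0,0,-0.2,20,-54,-110,-0.6],
    [0,0,-0.3,30,-80,-110,-0.6],
  ],
)

```text
clock: 12.52
position: [471.2, -129.1, 154.1]
ee_rot: [-0.511, 0.86, 0.0, -0.0]
contact_force: [0.3, 0.5, -2.3]
gripper_width: 42.1
grasp_force: 62.4
```

Call:
carry_out(
  motion=[
    [0,0,-0.06,2,-26,0,-0.6],
    [0,0,-0.12,4,-50,0,-0.6],
    [0,0,-0.12,4,-60,0,-0.6],
    [0,0,-0.12,4,-60,0,-0.6],
  ],
)

```text
clock: 13.02
position: [521.7, -160.8, 153.7]
ee_rot: [-0.559, 0.829, 0.001, -0.001]
contact_force: [-1.1, 0.8, -2.8]
gripper_width: 42.0
grasp_force: 62.4
```

Run:
```python
from h import *
s=read_state(); z=s["position"][2]-18.2; print(s["position"],s["gripper_width"])
y=R.from_quat(s["ee_rot"]).as_matrix()[:,1]; print(np.degrees(np.arctan2(y[1],y[0])))
d=get_image("wrist"); g=d["color"]; e,c,m=ell(d,*proj(d,[*s["position"][:2],z]),rad=95,thr=110,sat=45); print(e,size(d,e,z),cv2.boundingRect(c)); print(tool([496,-184,150]).round(1))
cv2.imwrite("pics/h1.png",np.hstack([g[:,50:460],cv2.resize(get_image("side")["color"][130:270,200:300],(275,384))]))
```

```text
[ 521.7108304  -160.82106747  153.67284665] 41.99586562515372
158.02421273920945
((257.90252685546875, 218.23519897460938), (138.3014373779297, 151.75865173339844), 20.006200790405273) (array([ 517.4, -165.6]), np.float64(88.4)) (186, 140, 144, 154)
[31.2 14.6  3.9]
```

View pics/h1.png

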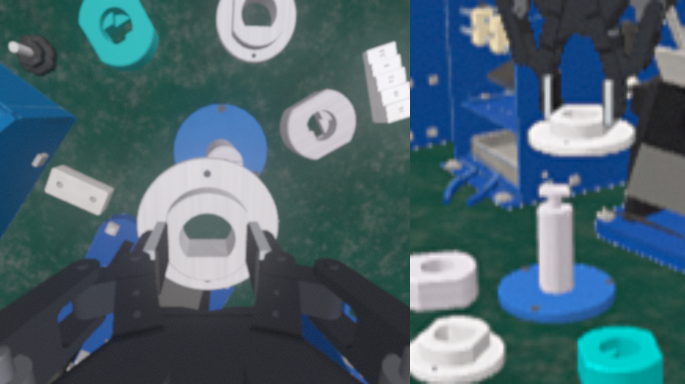

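The large wheel is held level with its bore flat toward -tool x, which matches the spindle. The front dot is at (257,173). I'll fit the disc centre with the known radius.

```bash
cat >> h.py <<'E'
from scipy.optimize import least_squares
def held(rad,dr,off=18.2,under=26.2):
    """centre of the held disc in tool x,y from its free rim (top face) and from the front dot"""
    s=read_state(); r=R.from_quat(s["ee_rot"]); z=s["position"][2]-off; d=get_image("wrist")
    c=proj(d,[*s["position"][:2],z]); e,k,m=ell(d,*c,rad=110,thr=110,sat=45); k=k[:,0,:].astype(float)
    k=k[(k[:,1]<c[1]-5)]; T=np.array([r.inv().apply(ray(d,*p,z)-s["position"])[:2] for p in k]); T=T[(T[:,0]>0)]
    f=least_squares(lambda q:np.hypot(*(T-q[:2]).T)-rad,[0,0],loss="soft_l1",f_scale=.5); g=least_squares(lambda q:np.hypot(*(T-q[:2]).T)-q[2],[0,0,rad],loss="soft_l1",f_scale=.5)
    print("held centre",f.x.round(1),"rms",np.sqrt((f.fun**2).mean()).round(2),"free",g.x.round(1))
    gr=cv2.cvtColor(d["color"],cv2.COLOR_BGR2GRAY); b=cv2.morphologyEx(gr,cv2.MORPH_BLACKHAT,np.ones((9,9),np.uint8))
    q=proj(d,s["position"]+r.apply([f.x[0]+dr,f.x[1],off])); u,v=q.astype(int); w=b[v-7:v+8,u-7:u+8]; j=np.unravel_index(w.argmax(),w.shape); p=(u-7+j[1],v-7+j[0])
    t=r.inv().apply(ray(d,*p,z)-s["position"]); print("dot",p,"-> centre",(t[:2]-[dr,0]).round(1))
    return f.x
E
python3 - <<'E'
from h import *
held(42,33.6)
E
```

```text
held centre [2.8 0.9] rms 4.86 free [ 3.7  0.9 41.4]
dot (np.int64(257), np.int64(173)) -> centre [1.7 0.6]
```

Call:
carry_out(
  motion=[
    [0,0,0,15,7,0,-0.6],
    [0,0,0,29,14,0,-0.6],
    [0,0,0,29,14,0,-0.6],
    [0,0,0,29,14,20,-0.6],
    [0,0,0,29,14,20,-0.6],
  ],
)

```text
clock: 13.8
position: [497.1, -182.6, 133.4]
ee_rot: [-0.56, 0.829, 0.001, -0.001]
contact_force: [-0.6, 0.1, -2.4]
gripper_width: 42.2
grasp_force: 62.4
```

Run:
```python
from h import *
s=read_state(); print(tool([496,-184,150]).round(1)); held(42,33.6)
d=get_image("wrist"); cv2.imwrite("pics/h2.png",cv2.resize(d["color"][140:300,160:360],(800,600)[::1],interpolation=cv2.INTER_CUBIC))
```

```text
[  1.7   0.6 -16.6]
held centre [2.1 0.8] rms 3.98 free [ 2.   0.8 42.1]
dot (np.int64(257), np.int64(173)) -> centre [1.7 0.7]
```

View pics/h2.png

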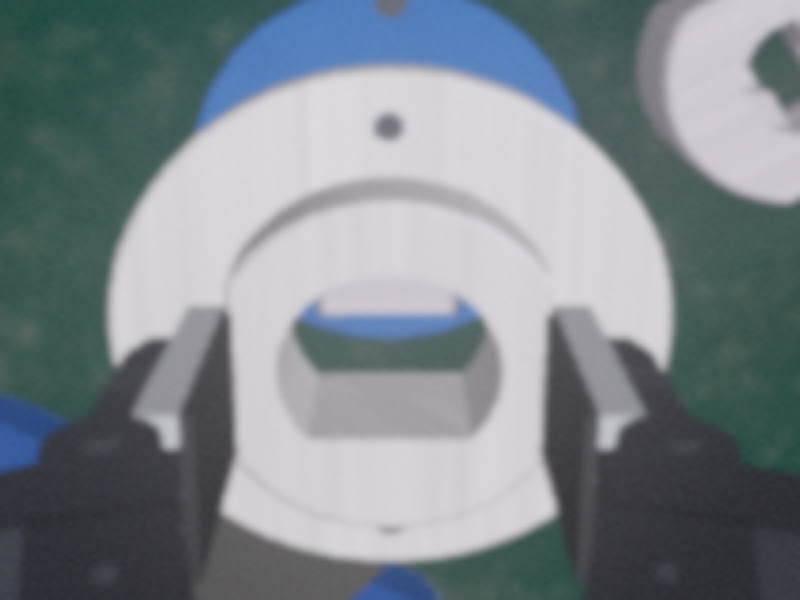

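Through the bore, the bar head is level and centred (column 388 against the bore centre at 389), so yaw and tool y are right. I'll check the tool x offset from the head's lower edge (row about 224 in the full image).

Run:
```python
from h import *
d=get_image("wrist"); s=read_state(); r=R.from_quat(s["ee_rot"])
for v in (223.5,224.5):
  for z in (96.5,94.5): print(v,z,r.inv().apply(ray(d,257,v,z)-s["position"]).round(1))
```

```text
223.5 96.5 [-3.3  1.  38.7]
223.5 94.5 [-4.2  1.  40.7]
224.5 96.5 [-4.   1.  38.7]
224.5 94.5 [-4.9  1.  40.7]
```

Call:
carry_out(
  motion=[
    [0,0,0,0,0,12,-0.6],
    [0,0,0,0,0,22,-0.6],
    [0,0,0,0,0,22,-0.6],
  ],
)

```text
clock: 14.32
position: [497.5, -182.5, 111.2]
ee_rot: [-0.56, 0.829, 0.001, -0.001]
contact_force: [0.5, 0.3, -1.9]
gripper_width: 42.2
grasp_force: 62.4
```

Run:
```python
from h import *
s=read_state(); print(tool([496,-184,150]).round(1),s["position"],s["contact_force"],R.from_quat(s["ee_rot"]).as_matrix()[:,2].round(4)); held(42,33.6)
```

```text
[  2.    0.9 -38.8] [ 497.45349849 -182.49373505  111.20322341] [ 0.50825519  0.26840293 -1.89100375] [-2.9e-03  3.0e-04 -1.0e+00]
held centre [2.  0.8] rms 3.99 free [ 2.   0.8 42.1]
dot (np.int64(257), np.int64(173)) -> centre [1.7 0.7]
```

Call:
carry_out(
  motion=[
    [0,0,0,0,0,4,-0.6],
    [0,0,0,0,0,8,-0.6],
    [0,0,0,0,0,12,-0.6],
    [0,0,0,0,0,16,-0.6],
    [0,0,0,0,0,16,-0.6],
  ],
)

```text
clock: 15.0
position: [498.1, -182.6, 96.1]
ee_rot: [-0.56, 0.828, 0.0, -0.0]
contact_force: [0.3, 0.2, -2.1]
gripper_width: 42.0
grasp_force: 62.4
```

Wheel is on the shaft, with no contact force. Continue down, compensating the small drift in x.

Call:
carry_out(
  motion=[
    [0,0,0,0,0.5,6,-0.6],
    [0,0,0,0,0.8,14,-0.6],
    [0,0,0,0,1.1,22,-0.6],
    [0,0,0,0,1.4,30,-0.6],
    [0,0,0,0,1.4,30,-0.6],
  ],
)

```text
clock: 15.62
position: [497.1, -182.1, 65.8]
ee_rot: [-0.56, 0.828, 0.0, -0.0]
contact_force: [0.4, -0.9, -2.8]
gripper_width: 42.4
grasp_force: 62.3
```

Call:
carry_out(
  motion=[
    [0,0,0,0.1,0.3,8,-0.6],
    [0,0,0,0.2,0.5,16,-0.6],
    [0,0,0,0.3,0.7,23,-0.6],
    [0,0,0,0.3,0.9,28,-0.6],
    [0,0,0,0.3,0.9,30,-0.6],
  ],
)

```text
clock: 16.25
position: [497.0, -182.2, 37.9]
ee_rot: [-0.561, 0.828, -0.001, 0.0]
contact_force: [-3.5, 2.6, 17.8]
gripper_width: 42.0
grasp_force: 62.5
```

Call:
carry_out(
  motion=[
    [0,0,0,0,0,1,-0.6],
    [0,0,0,0,0,1,-0.6],
  ],
)

```text
clock: 16.5
position: [497.0, -182.2, 37.9]
ee_rot: [-0.561, 0.828, -0.001, 0.001]
contact_force: [-2.6, 0.3, 13.3]
gripper_width: 42.1
grasp_force: 62.5
```

Contact close to the home height. Release and rise, then move over the medium wheel for a look.

Call:
carry_out(
  motion=[
    [0,0,0,0,0,0,0.2],
    [0,0,0,0,0,-1,0.8],
    [0,0,0,0,0,-2,1],
    [0,0,0,0,0,-40,1],
    [0,0,0,0,0,-100,1],
  ],
)

```text
clock: 17.12
position: [493.6, -181.7, 134.0]
ee_rot: [-0.56, 0.829, 0.003, -0.003]
contact_force: [0.2, -0.2, 0.1]
gripper_width: 85.3
grasp_force: 0.0
```

Run:
```python
from h import *
d=get_image("side"); s=read_state(); print(s["position"],s["joints"].round(2),tool([422.4,-285.3,140]).round(1))
e,c,m=ell(d,*proj(d,[422.4,-285.3,8]),rad=22,thr=120,sat=50); print("M side",e)
w=get_image("wrist")
cv2.imwrite("pics/h3.png",np.hstack([cv2.resize(d["color"][180:290,190:300],(384,384)),w["color"][:,60:460]]))
```

```text
[ 499.29860127 -182.95654742  143.84633404] [-0.04  0.32 -0.37  0.   -0.87 -0.34] [123.6  33.5   3.4]
M side ((215.81585693359375, 257.6993103027344), (25.52164649963379, 36.928184509277344), 83.6690444946289)
```

View pics/h3.png

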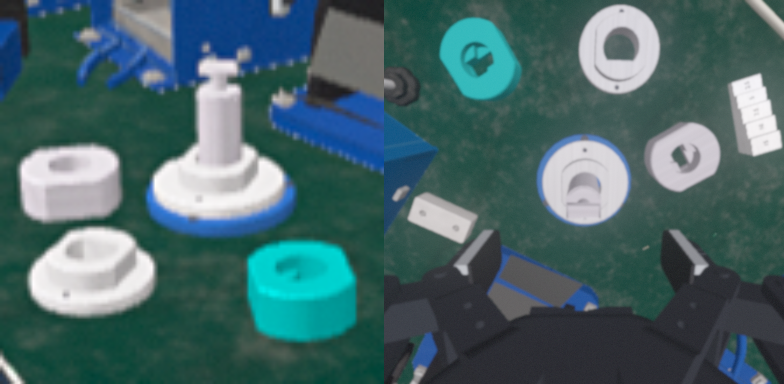

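Large wheel is seated on the foot, level, with its dots lined up. The medium wheel hasn't moved. Going above it.

Call:
carry_out(
  motion=[
    [0,0,0.03,45,12,0,1],
    [0,0,0.03,90,24,0,1],
    [0,0,0.03,124,33,0,1],
    [0,0,0.03,124,33,0,1],
    [0,0,0.03,124,33,0,1],
  ],
)

```text
clock: 17.85
position: [418.9, -284.5, 135.0]
ee_rot: [-0.547, 0.837, 0.001, -0.0]
contact_force: [-0.1, 0.2, 0.1]
gripper_width: 85.1
grasp_force: 0.0
```

Run:
```python
from h import *
look([422.4,-285.3,8],56,27,34.5)
```

```text
(array([ 422.6, -284.8]), np.float64(73.8))
(np.float64(84.0), np.float64(410.5), np.float64(-313.1))
(np.float64(38.0), np.float64(435.2), np.float64(-255.8))
(np.float64(11.0), np.float64(445.0), np.float64(-264.5))
tool y yaw 156.4 [ 418.9 -284.5  135. ] shift [ -0.8  -3.3 112.1]
```

Call:
carry_out(
  motion=[
    [0,0,0,-0.5,-0.5,60,1],
    [0,0,0,-0.5,-0.5,95,1],
    [0,0,0,-0.5,-0.5,111,1],
    [0,0,0,-0.5,-0.5,111,0],
    [0,0,0,-0.5,-0.5,111,-0.6],
  ],
)

```text
clock: 18.52
position: [420.9, -284.3, 25.1]
ee_rot: [-0.548, 0.836, -0.001, 0.0]
contact_force: [0.2, -0.5, -0.8]
gripper_width: 51.4
grasp_force: 0.0
```

Call:
carry_out(
  motion=[
    [0,0,0,0,0,0,-0.6],
    [0,0,0,0,0,0,-0.6],
    [0,0,0,0,0,0,-0.6],
  ],
)

```text
clock: 18.9
position: [421.8, -284.8, 26.2]
ee_rot: [-0.548, 0.837, -0.002, 0.002]
contact_force: [1.8, 2.8, 6.2]
gripper_width: 42.2
grasp_force: 61.9
```

Call:
carry_out(
  motion=[
    [0,0,0,0,0,-5,-0.6],
    [0,0,0,0,0,-60,-0.6],
    [0,0,0,0,0,-122,-0.6],
    [0,0,0,0,0,-128,-0.6],
    [0,0,0,0,0,-128,-0.6],
  ],
)

```text
clock: 19.52
position: [418.8, -284.1, 152.1]
ee_rot: [-0.547, 0.837, 0.001, -0.0]
contact_force: [-0.2, 0.2, -2.6]
gripper_width: 41.7
grasp_force: 62.5
```

Run:
```python
from h import *
s=read_state(); print(s["position"],tool([496,-184,150]).round(1)); held(36,31.2,off=s["position"][2]*0+18.2)
```

```text
[ 418.75186141 -284.05322184  152.14031829] [-122.6  -30.6    2.2]
held centre [1.2 0.8] rms 2.85 free [ 1.7  0.8 35.7]
dot (np.int64(257), np.int64(181)) -> centre [-0.5  0.6]
```

Medium wheel held. Carry it to the spindle at height and check.

Call:
carry_out(
  motion=[
    [0,0,0,-50,-12,0,-0.6],
    [0,0,-0.03,-100,-25,0,-0.6],
    [0,0,-0.03,-124,-31,0,-0.6],
    [0,0,-0.03,-124,-31,18,-0.6],
    [0,0,-0.03,-124,-31,18,-0.6],
  ],
)

```text
clock: 20.2
position: [495.4, -182.7, 130.9]
ee_rot: [-0.56, 0.828, 0.003, -0.003]
contact_force: [-0.7, -0.6, -2.7]
gripper_width: 42.0
grasp_force: 62.4
```

```bash
cat >> h.py <<'E'
def head():
    """axis in tool x,y from the bar head's far top edge (row profile at tool centre column)"""
    d=get_image("wrist"); s=read_state(); r=R.from_quat(s["ee_rot"])
    hsv=cv2.cvtColor(d["color"],cv2.COLOR_BGR2HSV); print("col 257 S/V:",[(v,int(hsv[v,257,1]),int(hsv[v,257,2])) for v in range(208,244,2)])
    y=r.as_matrix()[:,1]; print("yaw",np.degrees(np.arctan2(y[1],y[0])).round(1),"axis nominal",tool([496,-184,0])[:2].round(1),s["position"].round(1))
E
python3 - <<'E'
from h import *
head(); held(36,31.2)
E
```

```text
col 257 S/V: [(208, 5, 220), (210, 5, 220), (212, 6, 220), (214, 5, 220), (216, 8, 217), (218, 10, 212), (220, 9, 208), (222, 9, 209), (224, 10, 212), (226, 8, 215), (228, 6, 215), (230, 31, 197), (232, 89, 157), (234, 42, 108), (236, 43, 107), (238, 46, 105), (240, 42, 110), (242, 9, 148)]
yaw 158.1 axis nominal [ 0.6 -0.8] [ 496.3 -183.2  132.2]
held centre [13.6  0.6] rms 4.26 free [19.6  0.4 30.8]
dot (np.int64(255), np.int64(153)) -> centre [15.3 -0.5]
```

Run:
```python
from h import *
head()
d=get_image("wrist"); s=read_state(); r=R.from_quat(s["ee_rot"])
h=cv2.cvtColor(d["color"],cv2.COLOR_BGR2HSV); col=h[210:245,255:260,2].mean(1); sat=h[210:245,255:260,1].mean(1); v=210+np.argmax(sat>40); 
# horizontal extent of head just above that edge, bore edges
print(v,[r.inv().apply(ray(d,257,v+k,z)-s["position"]).round(1)[:2] for k in (-.5,.5) for z in (96.5,94.5)])
row=h[v-3,215:300]; print([(215+i,int(row[i,1]),int(row[i,2])) for i in range(0,85,3)])
# dot search along column at disc top
g=cv2.cvtColor(d["color"],cv2.COLOR_BGR2GRAY); print([(v,int(g[v,252:263].min())) for v in range(166,196,2)])
```

```text
col 257 S/V: [(208, 5, 220), (210, 5, 220), (212, 5, 220), (214, 5, 220), (216, 8, 216), (218, 10, 210), (220, 10, 210), (222, 10, 212), (224, 8, 213), (226, 6, 216), (228, 9, 209), (230, 67, 183), (232, 67, 129), (234, 43, 107), (236, 41, 107), (238, 44, 105), (240, 41, 107), (242, 7, 147)]
yaw 158.1 axis nominal [0.8 1. ] [ 497.5 -183.6  133.9]
229 [array([-6.6,  1. ]), array([-7.5,  1. ]), array([-7.3,  1. ]), array([-8.2,  1. ])]
[(215, 11, 94), (218, 5, 192), (221, 4, 215), (224, 5, 217), (227, 5, 216), (230, 5, 218), (233, 6, 208), (236, 71, 173), (239, 90, 179), (242, 34, 196), (245, 12, 206), (248, 7, 216), (251, 5, 218), (254, 5, 219), (257, 5, 216), (260, 5, 218), (263, 5, 217), (266, 7, 216), (269, 8, 212), (272, 20, 201), (275, 55, 176), (278, 37, 164), (281, 5, 214), (284, 5, 220), (287, 5, 219), (290, 5, 217), (293, 4, 216), (296, 6, 175), (299, 10, 106)]
[(166, 214), (168, 214), (170, 193), (172, 190), (174, 214), (176, 215), (178, 183), (180, 130), (182, 125), (184, 144), (186, 199), (188, 213), (190, 191), (192, 167), (194, 168)]
```

Only the dot and the grasp offset are reliable now, because the seated wheel is white behind the bore. They put the wheel centre at about (-0.3, 0.6) in the tool frame. Correct by (0.8, 0.4) and descend slowly.

Call:
carry_out(
  motion=[
    [0,0,0,0.8,0.5,10,-0.6],
    [0,0,0,0.8,0.7,20,-0.6],
    [0,0,0,0.8,0.9,26,-0.6],
    [0,0,0,0.8,1,30,-0.6],
    [0,0,0,0.8,1,30,-0.6],
  ],
)

```text
clock: 21.02
position: [496.6, -183.7, 104.1]
ee_rot: [-0.56, 0.828, 0.0, -0.0]
contact_force: [0.2, 0.9, -1.0]
gripper_width: 42.3
grasp_force: 62.5
```

Call:
carry_out(
  motion=[
    [0,0,0,0,0.1,4,-0.6],
    [0,0,0,0,0.2,8,-0.6],
    [0,0,0,0,0.2,12,-0.6],
    [0,0,0,0,0.2,12,-0.6],
  ],
)

```text
clock: 21.52
position: [496.6, -183.6, 92.2]
ee_rot: [-0.56, 0.828, 0.0, -0.0]
contact_force: [0.3, 0.2, -2.8]
gripper_width: 42.2
grasp_force: 62.5
```

On the shaft, free of force. Lower to the seat (TCP about 59).

Call:
carry_out(
  motion=[
    [0,0,0,0,0.3,8,-0.6],
    [0,0,0,0.1,0.5,16,-0.6],
    [0,0,0,0.1,0.7,24,-0.6],
    [0,0,0,0.1,0.8,30,-0.6],
    [0,0,0,0.1,0.8,32,-0.6],
  ],
)

```text
clock: 22.15
position: [496.5, -183.5, 60.4]
ee_rot: [-0.56, 0.828, -0.0, 0.0]
contact_force: [1.4, -0.1, -0.3]
gripper_width: 41.6
grasp_force: 62.7
```

Call:
carry_out(
  motion=[
    [0,0,0,0,0,2,-0.6],
    [0,0,0,0,0,2,-0.6],
  ],
)

```text
clock: 22.4
position: [496.4, -183.5, 58.6]
ee_rot: [-0.56, 0.828, -0.001, 0.001]
contact_force: [3.7, -1.9, -2.8]
gripper_width: 42.1
grasp_force: 62.4
```

Call:
carry_out(
  motion=[
    [0,0,0,0,0,1,-0.6],
    [0,0,0,0,0,2,-0.6],
    [0,0,0,0,0,2,-0.6],
  ],
)

```text
clock: 22.78
position: [496.5, -183.5, 58.2]
ee_rot: [-0.56, 0.828, -0.001, 0.001]
contact_force: [0.1, -0.4, 8.2]
gripper_width: 42.2
grasp_force: 63.6
```

Contact at TCP 58.2, which is exactly the 32 mm seat. Release, rise and go back toward the cap.

Call:
carry_out(
  motion=[
    [0,0,0,0,0,0,0.2],
    [0,0,0,0,0,-1,0.8],
    [0,0,0,0,0,-2,1],
    [0,0,0,0,0,-50,1],
    [0,0,0,0,0,-110,1],
  ],
)

```text
clock: 23.4
position: [494.4, -183.2, 166.2]
ee_rot: [-0.56, 0.829, 0.002, -0.002]
contact_force: [1.6, -0.1, 0.3]
gripper_width: 85.4
grasp_force: 0.0
```

Call:
carry_out(
  motion=[
    [0,0,0.17,0,0,0,1],
    [0,0,0.34,10,35,0,1],
    [0,0,0.51,20,70,0,1],
    [0,0,0.68,24,90,0,1],
    [0,0,0.85,24,90,0,1],
  ],
)

```text
clock: 24.02
position: [401.1, -171.9, 166.4]
ee_rot: [-0.166, 0.986, 0.0, -0.001]
contact_force: [-0.2, -0.5, 1.1]
gripper_width: 85.5
grasp_force: 0.0
```

Run:
```python
from h import *
d=get_image("wrist"); s=read_state(); y=R.from_quat(s["ee_rot"]).as_matrix()[:,1]
print(s["position"].round(1),"yaw",np.degrees(np.arctan2(y[1],y[0])).round(2))
e,c,m=ell(d,*proj(d,[399,-175,26]),rad=50,thr=125,sat=40)
X=np.array([ray(d,*p,26)[:2] for p in c[:,0,:].astype(float)]); H=cv2.minAreaRect(X.astype(np.float32)); print(H, cv2.contourArea(c))
print("tool shift to TCP(399,-175,19.4)",tool([399,-175,19.4]).round(1))
side=get_image("side"); cv2.imwrite("pics/s9.png",side["color"])
for z in (10,32,54): print(z,proj(side,[496,-184,z]).round(1))
```

```text
[ 402.1 -172.   166.6] yaw 108.89
((398.2967834472656, -174.4314422607422), (67.93473052978516, 55.7196159362793), 8.614540100097656) 2891.5
tool shift to TCP(399,-175,19.4) [  3.8  -1.9 147.2]
10 [252.1 232.7]
32 [251.8 223.7]
54 [251.6 214.5]
```

The cap is where I left it, flats at about 98.5°. Regrip it the same way.

Call:
carry_out(
  motion=[
    [0,0,0.1,4,-2,50,1],
    [0,0,0.185,5,-2,100,1],
    [0,0,0.185,5,-2,130,1],
    [0,0,0.185,5,-2,145,1],
    [0,0,0.185,5,-2,145,1],
  ],
)

```text
clock: 24.75
position: [398.5, -175.6, 20.3]
ee_rot: [-0.078, 0.997, 0.0, -0.002]
contact_force: [0.1, 0.6, -0.4]
gripper_width: 85.4
grasp_force: 0.0
```

Call:
carry_out(
  motion=[
    [0,0,0,0,0,0,0.2],
    [0,0,0,0,0,0,-0.5],
    [0,0,0,0,0,0,-0.5],
    [0,0,0,0,0,0,-0.5],
    [0,0,0,0,0,0,-0.5],
  ],
)

```text
clock: 25.38
position: [400.0, -175.7, 22.7]
ee_rot: [-0.077, 0.997, -0.0, 0.001]
contact_force: [-1.0, 0.2, 6.0]
gripper_width: 52.6
grasp_force: 63.2
```

Call:
carry_out(
  motion=[
    [0,0,0,0,0,-10,-0.5],
    [0,0,0,0,0,-60,-0.5],
    [0,0,0,0,0,-115,-0.5],
    [0,0,0,0,0,-128,-0.5],
    [0,0,0,0,0,-128,-0.5],
  ],
)

```text
clock: 26.0
position: [399.1, -175.5, 150.2]
ee_rot: [-0.077, 0.997, 0.0, 0.001]
contact_force: [-0.0, 0.0, -2.5]
gripper_width: 52.4
grasp_force: 64.2
```

Run:
```python
from h import *
s=read_state(); y=R.from_quat(s["ee_rot"]).as_matrix()[:,1]
print(s["position"].round(1),"yaw",np.degrees(np.arctan2(y[1],y[0])).round(2),tool([496,-184,150]).round(1))
```

```text
[ 399.1 -175.5  150.2] yaw 98.79 [-94.5 -23.2   0.4]
```

Call:
carry_out(
  motion=[
    [0,0,-0.17,-40,-10,-5,-0.5],
    [0,0,-0.34,-80,-20,-5,-0.5],
    [0,0,-0.51,-94,-23,-5,-0.5],
    [0,0,-0.68,-94,-23,-5,-0.5],
    [0,0,-0.85,-94,-23,-5,-0.5],
  ],
)

```text
clock: 26.62
position: [494.2, -183.7, 151.3]
ee_rot: [-0.483, 0.875, 0.002, -0.003]
contact_force: [-0.4, 0.1, -1.8]
gripper_width: 52.8
grasp_force: 64.1
```

Call:
carry_out(
  motion=[
    [0,0,-0.12,0,0,0,-0.5],
    [0,0,-0.183,0,0,0,-0.5],
    [0,0,-0.183,0,0,20,-0.5],
    [0,0,-0.183,0,0,20,-0.5],
    [0,0,-0.183,0,0,20,-0.5],
  ],
)

```text
clock: 27.25
position: [495.3, -184.0, 133.6]
ee_rot: [-0.559, 0.829, 0.001, -0.001]
contact_force: [0.3, 0.6, -1.0]
gripper_width: 52.4
grasp_force: 64.0
```

Run:
```python
from h import *
s=read_state(); r=R.from_quat(s["ee_rot"]); y=r.as_matrix()[:,1]
print(s["position"].round(1),"yaw",np.degrees(np.arctan2(y[1],y[0])).round(2),tool([496.2,-183.7,s["position"][2]]).round(1))
d=get_image("wrist"); g=d["color"]; zt=s["position"][2]-22.7+26
p=proj(d,[*s["position"][:2],zt]); print("cap top px",p, "centre of head px",proj(d,[496.2,-183.7,96.5]))
e,c,m=ell(d,*p,rad=90,thr=125,sat=40); T=np.array([r.inv().apply(ray(d,*q,zt)-s["position"])[:2] for q in c[:,0,:].astype(float)]); k=(np.abs(T[:,1])<14)&(T[:,0]>20); print("cap rim top tool x",np.hypot(T[k][:,0]-0,T[k][:,1]).mean()-32, T[k][:,0].max())
u,v=p.astype(int); cv2.imwrite("pics/k1.png",cv2.resize(g[v-70:v+50,u-80:u+80],(800,600),interpolation=cv2.INTER_CUBIC))
```

```text
[ 495.3 -184.   133.6] yaw 158.01 [-0.6 -0.8 -0. ]
cap top px [255.88230116 248.47224834] centre of head px [254.70481725 220.34655722]
cap rim top tool x 14.68158189186741 47.031428426727004
```

Call:
carry_out(
  motion=[
    [0,0,0,-1.4,-0.6,6,-0.5],
    [0,0,0,-1.4,-0.6,11,-0.5],
    [0,0,0,-1.4,-0.6,14,-0.5],
    [0,0,0,-1.4,-0.6,17,-0.5],
    [0,0,0,-1.4,-0.6,17,-0.5],
  ],
)

```text
clock: 27.92
position: [496.6, -183.0, 117.3]
ee_rot: [-0.559, 0.829, 0.0, -0.0]
contact_force: [0.2, -0.3, -2.3]
gripper_width: 52.4
grasp_force: 64.1
```

Call:
carry_out(
  motion=[
    [0,0,0,0,0,2,-0.5],
    [0,0,0,0,0.2,4,-0.5],
    [0,0,0,0,0.2,6,-0.5],
    [0,0,0,0,0.2,6,-0.5],
  ],
)

```text
clock: 28.42
position: [496.6, -183.0, 111.4]
ee_rot: [-0.559, 0.829, -0.0, -0.0]
contact_force: [-0.2, -2.5, -2.3]
gripper_width: 52.4
grasp_force: 64.1
```

The head is entering the slot freely. Continue to the shoulder (TCP about 101.7).

Call:
carry_out(
  motion=[
    [0,0,0,0,0,3,-0.5],
    [0,0,0,0,0.1,6,-0.5],
    [0,0,0,0,0.2,9,-0.5],
    [0,0,0,0,0.2,11,-0.5],
    [0,0,0,0,0.2,11,-0.5],
  ],
)

```text
clock: 29.05
position: [496.9, -183.0, 101.7]
ee_rot: [-0.559, 0.829, -0.001, 0.0]
contact_force: [-1.2, -2.0, 6.1]
gripper_width: 52.2
grasp_force: 65.0
```

On the shoulder at exactly the expected height. Turning clockwise to the stop.

Call:
carry_out(
  motion=[
    [0,0,0.17,0,0,0,-0.5],
    [0,0,0.34,0,0,0,-0.5],
    [0,0,0.51,0,0,0,-0.5],
    [0,0,0.68,0,0,0,-0.5],
    [0,0,0.85,0,0,0,-0.5],
  ],
)

```text
clock: 29.68
position: [498.2, -183.3, 101.8]
ee_rot: [-0.165, 0.986, -0.001, 0.002]
contact_force: [1.3, -5.1, 3.2]
gripper_width: 52.8
grasp_force: 64.6
```

Call:
carry_out(
  motion=[
    [0,0,0.1,0,0,0,-0.5],
    [0,0,0.18,0,0,0,-0.5],
    [0,0,0.22,0,0,0,-0.5],
    [0,0,0.22,0,0,0,-0.5],
  ],
)

```text
clock: 30.18
position: [498.4, -184.5, 101.8]
ee_rot: [-0.059, 0.998, -0.002, 0.002]
contact_force: [2.5, -9.1, 1.1]
gripper_width: 52.7
grasp_force: 64.5
```

Run:
```python
from h import *
s=read_state(); r=R.from_quat(s["ee_rot"]); y=r.as_matrix()[:,1]
print(s["position"].round(1),"yaw",np.degrees(np.arctan2(y[1],y[0])).round(2),s["contact_force"].round(1),s["wrist_torque"].round(2),s["gripper_width"])
```

```text
[ 498.4 -184.5  101.8] yaw 96.77 [ 2.5 -9.1  1.1] [-2.76 -0.54  0.04] 52.74229708411544
```

Call:
carry_out(
  motion=[
    [0,0,0,0,0,0,0.2],
    [0,0,0,0,0,-1,0.8],
    [0,0,0,0,0,-2,1],
    [0,0,0,0,0,-50,1],
    [0,0,0,0,0,-110,1],
  ],
)

```text
clock: 30.8
position: [495.4, -182.1, 210.3]
ee_rot: [-0.059, 0.998, 0.001, -0.002]
contact_force: [1.7, -0.6, -0.6]
gripper_width: 85.2
grasp_force: 0.0
```

Call:
carry_out(
  motion=[
    [0,0,0,0,0,-20,1],
    [0,0,0,0,0,-20,1],
    [0,0,0,0,0,-20,1],
  ],
)

```text
clock: 31.18
position: [495.5, -182.3, 229.0]
ee_rot: [-0.058, 0.998, 0.001, -0.001]
contact_force: [-0.8, -0.1, -0.4]
gripper_width: 85.4
grasp_force: 0.0
```

Run:
```python
from h import *
s=read_state(); print(s["position"].round(1),s["clock"])
d=get_image("wrist"); t=get_image("side")["color"][170:260,210:300]; c=proj(d,[496,-184,95]).astype(int)
w=d["color"][c[1]-60:c[1]+60,c[0]-60:c[0]+60]
cv2.imwrite("pics/end.png",np.hstack([cv2.resize(w,(390,480),interpolation=cv2.INTER_CUBIC)*1,cv2.resize(t,(400,480),interpolation=cv2.INTER_CUBIC)]))
```

```text
[ 495.5 -182.3  229. ] 31.175
```

View pics/end.png

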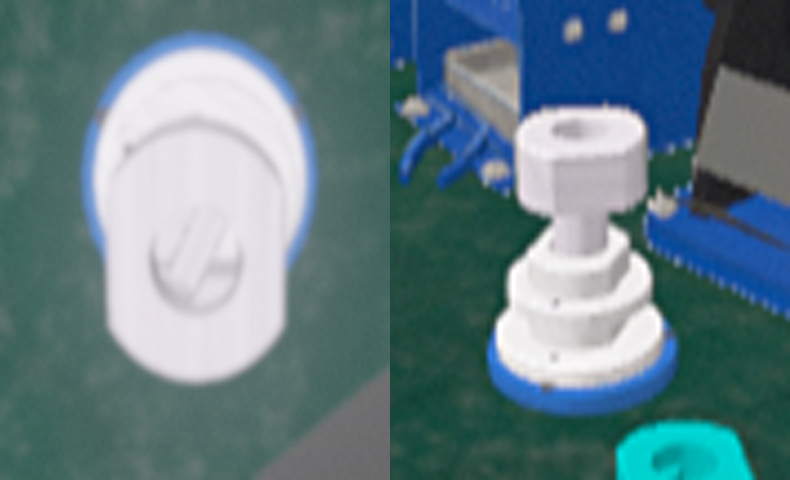

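The picture shows both wheels stacked without a gap. The cap is level on the shoulder with its flats vertical (left crop, columns 107 and 285), about 60° from the bar, so it's locked. Nothing is touching. Handing in.

```bash
python3 -c "
from bench import *
print(job_done())"
```

```text
the job is handed in; nothing more can be done
None
```

The large and medium wheels (no small wheel was present) are home on the spindle and the cap is back on and turned about 61° clockwise to lock it; the job is handed in at about 31 s, but no verdict came back.

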